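Check-weigh the punnet at the back of the crop tray

TASK

The blue-labelled punnet at the back of the black tray has to be check-weighed: first move the green- and the yellow-labelled punnets that stand in front of it onto the red mat, then take the blue one out and set it gently on the middle of the scale's platform while the other two wait on the mat. Then put the green and the yellow punnets back into the tray, each in the very spot where it stood, long side the same way along the tray; leave the blue one on the scale, keep all punnets upright and leave the label roll, the jar and the cup alone.

Things in the scene. Friction and masses are not known exactly. Their poses are not given: they have to be found in the camera images.
- green_punnet: lidded clear berry punnet, green label on its lid: upright box 90 x 56 mm, 50 mm high, 80-170 g, rigid, loose. Origin at the centre of its underside, x along the 90 mm side, z up. Starts at the front (-x) left or right of the tray, long side along the tray's x, centre at about x = -37 mm, y = +-43 mm in the tray's frame; 30 mm of free floor to the other front punnet and to the side wall.
- yellow_punnet: lidded clear berry punnet, yellow label on its lid: upright box 90 x 56 mm, 50 mm high, 80-170 g, rigid, loose. Origin at the centre of its underside, x along the 90 mm side, z up. Starts at the front (-x) left or right of the tray, long side along the tray's x, centre at about x = -37 mm, y = +-43 mm in the tray's frame; 30 mm of free floor to the other front punnet and to the side wall.
- blue_punnet: lidded clear berry punnet, blue label on its lid: upright box 90 x 56 mm, 50 mm high, 80-170 g, rigid, loose. Origin at the centre of its underside, x along the 90 mm side, z up. Starts across the back of the tray, long side along the tray's y, about 8 mm behind the two front punnets (too tight for a finger) and 30 mm from the tray's back wall.
- tray: black open crop tray with a grey rim, fixed to the table, 214 x 214 mm outside, 204 x 204 mm inside, floor 6 mm thick, walls 5 mm thick and 30 mm high from the table. Origin at the centre of its underside on the table; x from its front (robot side) to its back, y to its left, z up.
- mat: flat red mat, fixed, 250 x 130 mm and 4 mm thick, at the left or the right of the tray: the side area, with room for two punnets end to end along its x. Origin at the centre of its underside; x along its 250 mm side (away from the robot), y along its 130 mm side.
- scale: white bench scale, fixed, with a square bright metal platform with a dark rim, 150 x 150 mm, rigid, its top 55 mm above the table, on the other side of the tray from the mat; a low console (26 mm high) with a display sticks out to x = -125 mm on the robot's side. Origin on the table under the centre of the platform; x away from the console, z up.
- label_roll: bystander: white paper label roll standing on end, 68 mm across, 58 mm high, loose, beyond the tray. Origin at the centre of its underside.
- gel_jar: bystander: clear jar with a blue cap, 56 mm across, 75 mm high, loose, beyond the tray. Origin at the centre of its underside.
- pen_cup: bystander: empty grey cup, 64 mm across, 75 mm high, loose, beyond the tray. Origin at the centre of its underside.

How it is judged:
By the outcome, as a careful person would: the job done as asked, in the order asked, and still so for the second after the job is handed in, with the robot touching nothing.
It also fails if it takes over 134 s, if anything falls off the work surface, if the arm or the gripper's body presses on something with over 40 N, if the wrist force passes 120 N, or if a joint passes its speed limit or range.

ROBOT

A 6-joint arm with a two-finger parallel gripper is mounted at the origin on the work surface. World frame = base frame: x ahead of the robot, y to its left, z up, the work surface at z = 0. Lengths are in mm, angles in rad, forces in N, time in s.
With the tool pointing down it reaches from about 275 to 825 mm from the base axis. Payload 5.2 kg.
Tool frame: the origin (TCP) lies at the very end of the fingers, on their centre line; the grasp point (between the pads) lies 19 mm behind it; z points along the fingers, y is the line along which they close (so a half turn about z gives the same grasp; the last joint's range is limited). The gripper opens to 93 mm and grips with 3 to 60 N. Pads are 15 mm wide; open, the fingers measure 128 mm over their backs; the gripper's body (75 mm by 188 mm) begins 65 mm behind the grasp point.
Start: joints at [-1.548, 0.259, 1.535, -0, 1.348, -0.203], TCP at [123.158, -536.038, 187.253] pointing down, gripper open.
Joint ranges: [-3.14, 3.14], [-0.91, 2.08], [0.19, 2.58], [-1.22, 4.36], [0.22, 2.71], [-3.12, 3.12]. Speed limits (rad/s): [2.57, 2.57, 3.14, 3.14, 3.14, 3.14].

INTERFACE

Orientations are given as [roll, pitch, yaw] about the fixed x, y, z axes, in that order (R = Rz(yaw) Ry(pitch) Rx(roll)).
In Python, from bench import robot gives the robot as it stands. The module is installed in compiled form; this text tells all that it offers. Calls block until the motion is done:
- robot.move_ptp(position, orientation): joint-space move of the TCP to a pose.
- robot.move_linear(position, ori=None, speed=150, f_stop=None): straight line of the TCP; ori=None keeps the orientation; speed is the mean speed in mm/s. With f_stop (N) it stops when the force on the tool has changed by that much, and returns True; else False.
- robot.move_j(angles): joint-space move.
- robot.move_gripper(opening): opening from 0.0 (shut) to 1.0 (fully open); the grip force is fixed at half the most; returns when the fingers have stopped.
- robot.sleep(seconds).
- robot.inverse_kinematics(position, orientation): joint angles nearest the present ones, or None.
- robot.get_image(name): name is "scene" or "top" or "wrist"; returns a dict with "img" (480x640x3 uint8, blue, green, red), "fovy" (degrees; the focal length in pixels is half the picture's height over the tangent of half this angle, whatever the lens; pixels are square), "cx", "cy" (the principal point, pixels), "eye" and "orientation" of the camera in the world. Camera axes: x right, y down, z forward; pixel columns grow to the right and rows downward; lengths in mm; the calibration is good to about 2 mm. A picture is of the moment at which its call begins. There is no depth.
A pose or a line that the arm cannot do raises robot.MotionError and nothing moves.
- robot.hand_in(): hands the job in; it is judged then, once.
Readings, each from a call of its own:
- robot.current_t(): time.
- robot.current_qpos(): joint angles.
- robot.current_joint_vel(): joint speeds.
- robot.current_joint_efforts(): joint torques, N m.
- robot.current_tcp_pos(): TCP position.
- robot.current_eef_rot(): TCP orientation.
- robot.current_contact_force(): force on the tool from outside, world axes, zero at the start.
- robot.current_ft_torque(): the same for the moment, N m.
- robot.current_gripper_width(): opening from 0.0 (shut) to 1.0 (fully open).
- robot.current_finger_force(): force on a finger pad.
Only numpy, scipy, OpenCV 4.12 (cv2) and the standard library are available. Lean on these libraries where they do the work, as an engineer would, in place of code of your own. Each camera call takes 0.05 s, during which the arm holds its last target. There are 200 camera calls.

## Working session

There is one attempt and no reset: what is moved stays moved. The work goes in short steps, each a Python script; the robot and the scene stay as the last script left them, time stands still between calls to the robot, and variables do not carry over. Pictures are saved under pics/ and viewed, at most 14 in all, crops included, and the job is handed in when it is done.

```bash
mkdir -p pics
python3 - <<'E'
from bench import robot
import cv2
for n in ["top","scene"]:
    d=robot.get_image(n); cv2.imwrite(f"pics/{n}0.png",d["img"]); print(n,d["fovy"],d["cx"],d["cy"],d["eye"],d["orientation"])
print(robot.current_t(),robot.current_eef_rot())
E
```

```text
top 53.12628491842047 311.68805899131826 236.2349749773613 [ 434.86847038   23.79742392 1051.25863522] [-2.98480063 -0.03678586 -1.5670281 ]
scene 54.248469131071 313.50847937053913 241.28052829767736 [1097.6496629   139.69658553  597.55555495] [-2.3723066   0.0024456   1.84042731]
0.1 [-3.13998011e+00 -3.38439205e-04  2.25749094e-01]
```

View pics/top0.png

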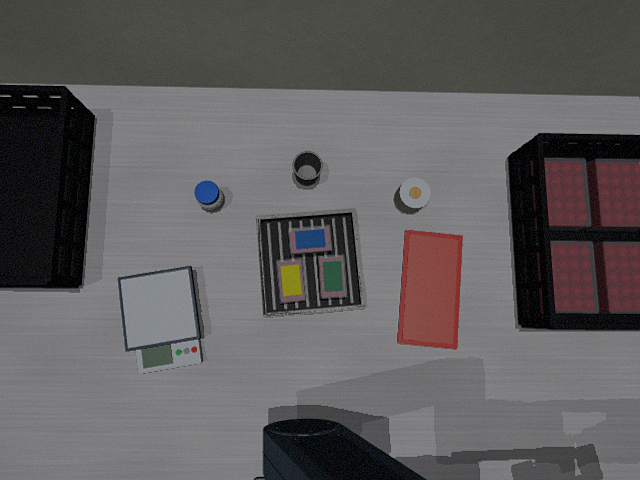

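View pics/scene0.png

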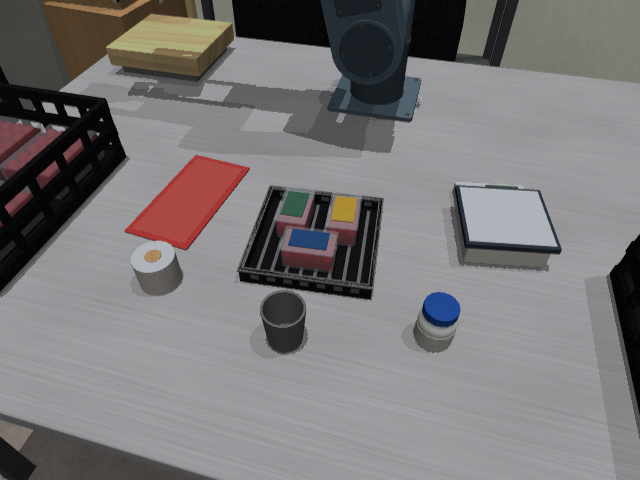

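Top view: yellow at (291,281), green at (333,277), blue at (311,239), mat centre (432,290) and scale platform (159,309). The roll, cup and jar are all beyond the tray. Next I'll turn these into positions.

```bash
cat > h.py <<'E'
from bench import robot
import cv2, numpy as np
from scipy.spatial.transform import Rotation as R
def ray(d,uv,z):
    f=240/np.tan(np.radians(d["fovy"])/2); uv=np.atleast_2d(np.asarray(uv,float))
    v=np.c_[(uv[:,0]-d["cx"])/f,(uv[:,1]-d["cy"])/f,np.ones(len(uv))]@R.from_euler("xyz",d["orientation"]).as_matrix().T
    e=np.asarray(d["eye"]); return (e+v*((z-e[2])/v[:,2])[:,None])
HUE={"green":((45,80,40),(90,255,255)),"yellow":((22,120,80),(38,255,255)),"blue":((100,150,60),(125,255,255)),"red":((0,110,120),(8,255,255))}
def rects(d,col,z,n=1,amin=60):
    "minAreaRects (centre xy, (long,short), yaw of the long side) of coloured blobs projected on plane z"
    hsv=cv2.cvtColor(d["img"],cv2.COLOR_BGR2HSV); m=cv2.inRange(hsv,*HUE[col])
    cs,_=cv2.findContours(m,cv2.RETR_EXTERNAL,cv2.CHAIN_APPROX_NONE); out=[]
    for c in sorted(cs,key=cv2.contourArea,reverse=True)[:n]:
        if cv2.contourArea(c)<amin: continue
        p=ray(d,c[:,0],z)[:,:2].astype(np.float32)
        (x,y),(w,h),a=cv2.minAreaRect(p); a+=90*(h>w)
        out.append([round(float(t),2) for t in(x,y,max(w,h),min(w,h),(np.radians(a)+np.pi/2)%np.pi-np.pi/2)])
    return out
E
python3 - <<'E'
from h import *
d=robot.get_image("top"); s=robot.get_image("scene")
for c in("green","yellow"): print(c,rects(d,c,56),rects(s,c,56))
print("blue",rects(d,"blue",56,3),rects(s,"blue",56,3)); print("mat",rects(d,"red",4,3), rects(s,"red",4,1))
hsv=cv2.cvtColor(d["img"],cv2.COLOR_BGR2HSV)
print("scale",ray(d,[(118,276),(191,267),(200,342),(126,350)],55)[:,:2].round(1).tolist())
print("tray",ray(d,[(257,214),(354,209),(364,309),(265,315)],30)[:,:2].round(1).tolist())
print("roll,cup,jar",ray(d,[(415,193),(307,162),(207,191)],65)[:,:2].round(1).tolist())
E
```

```text
green [[509.74, -55.46, 60.33, 36.86, 0.07]] [[511.48, -57.68, 61.07, 37.52, 0.08]]
yellow [[500.59, 30.83, 62.33, 38.22, 0.12]] [[502.23, 28.2, 61.47, 37.74, 0.11]]
blue [[587.28, -8.24, 60.24, 36.26, -1.48], [685.08, 210.75, 48.45, 47.79, -1.56]] [[672.07, 208.27, 58.37, 48.95, 0.11], [588.69, -10.25, 60.76, 37.22, -1.48]]
mat [[488.38, -274.66, 248.62, 129.11, -0.1]] [[490.98, -276.46, 248.88, 129.07, -0.09]]
scale [[506.5, 383.8], [526.0, 236.5], [374.7, 212.1], [358.8, 358.3]]
tray [[644.1, 105.3], [657.6, -105.3], [441.9, -124.4], [428.7, 84.0]]
roll,cup,jar [[686.3, -231.6], [751.2, -1.3], [684.9, 208.0]]
```

Run:
```python
from h import *
P=np.pi
robot.move_ptp([470,-12,300],[P,0,0.09])
d=robot.get_image("wrist"); cv2.imwrite("pics/w0.png",d["img"])
print(d["eye"],d["orientation"],d["fovy"],robot.current_tcp_pos(),robot.current_t())
for c in("green","yellow","blue"): print(c,rects(d,c,56))
```

```text
[537.17414392  -7.18590603 497.43425668] [ 2.89323264e+00 -4.88952303e-04 -1.48168380e+00] 58.56158057625003 [469.99181517 -12.74187842 299.72735761] 2.525
green [[509.26, -57.64, 60.69, 37.05, 0.06]]
yellow [[500.79, 28.46, 61.48, 38.23, 0.11]]
blue [[586.69, -10.59, 60.66, 36.61, -1.48]]
```

View pics/w0.png

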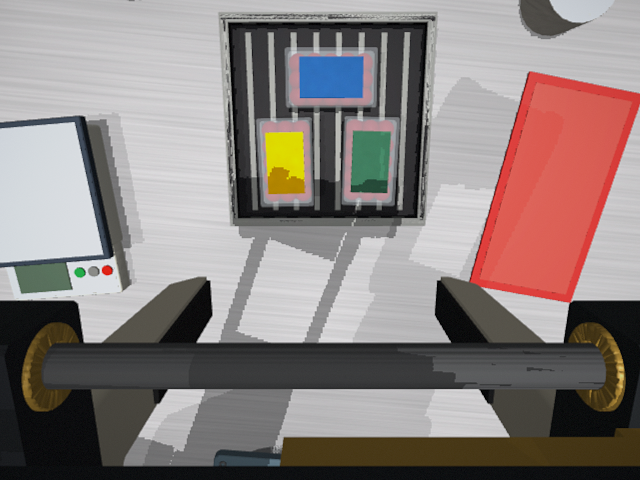

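The lids and labels are concentric, and the three cameras agree within about 2 mm. The y values from wrist and scene match, so I'll use those. Picking green first.

```bash
cat >> h.py <<'E'
P=np.pi; ZT=125
def st(msg):
    print(msg,"t",round(robot.current_t(),1),"tcp",np.round(robot.current_tcp_pos(),1),"w",round(robot.current_gripper_width()*93,1),"ff",np.round(robot.current_finger_force(),1),"F",np.round(robot.current_contact_force(),1))
def pick(x,y,yaw,z,op=0.77):
    robot.move_gripper(op); robot.move_ptp([x,y,ZT],[P,0,yaw])
    hit=robot.move_linear([x,y,z],speed=90,f_stop=15); st(f"down hit={hit}")
    if hit: raise SystemExit("hit")
    robot.move_gripper(0.0); st("grip")
    robot.move_linear([x,y,z+12],speed=40); robot.move_linear([x,y,ZT],speed=150); st("lifted")
def place(x,y,yaw,z,op=0.77):
    robot.move_ptp([x,y,ZT],[P,0,yaw])
    robot.move_linear([x,y,z+12],speed=100); robot.sleep(0.2)
    hit=robot.move_linear([x,y,z-2],speed=20,f_stop=4); st(f"put hit={hit}")
    robot.move_gripper(op); st("open")
    robot.move_linear([x,y,ZT],speed=150)
G=(510,-57.6,0.07); Y=(501.3,28.4,0.11); MG=(551.2,-282.6,-0.095); MY=(427.8,-270.8,-0.095); ZG=20
def shot(cam,name):
    d=robot.get_image(cam); cv2.imwrite(f"pics/{name}.png",d["img"]); return d
E
python3 - <<'E'
from h import *
pick(*G,ZG); shot("scene","s1")
E
```

```text
down hit=False t 5.2 tcp [510.6 -57.8  20.6] w 71.8 ff 0.0 F [-0.1  0.1 -0.4]
grip t 5.6 tcp [510.2 -57.7  20.4] w 55.3 ff 30.0 F [-1.   0.5  3.4]
lifted t 6.8 tcp [509.3 -57.4 124.2] w 55.5 ff 30.0 F [-0.1  0.5 -3. ]
```

Run:
```python
from h import *
place(*MG,ZG-2)
robot.move_ptp([470,-12,300],[P,0,0.09])
d=shot("wrist","w1"); print("yellow",rects(d,"yellow",56),"blue",rects(d,"blue",56,2))
d=shot("top","t1"); print("green",rects(d,"green",54),"yellow",rects(d,"yellow",56))
d=robot.get_image("scene"); print("green",rects(d,"green",54),"yellow",rects(d,"yellow",56))
```

```text
put hit=True t 9.7 tcp [ 551.  -282.3   18.3] w 55.0 ff 30.0 F [0.8 0.2 4.3]
open t 10.2 tcp [ 550.2 -281.9   17.3] w 71.5 ff 0.0 F [0.4 0.6 0.1]
yellow [[500.75, 28.44, 61.39, 38.19, 0.11]] blue [[586.37, -10.36, 61.04, 36.52, -1.48]]
green [[549.57, -294.22, 60.16, 11.96, -0.14]] yellow []
green [[552.84, -282.33, 60.07, 36.95, -0.1]] yellow [[510.42, 29.38, 44.73, 36.54, 0.11]]
```

View pics/w1.png

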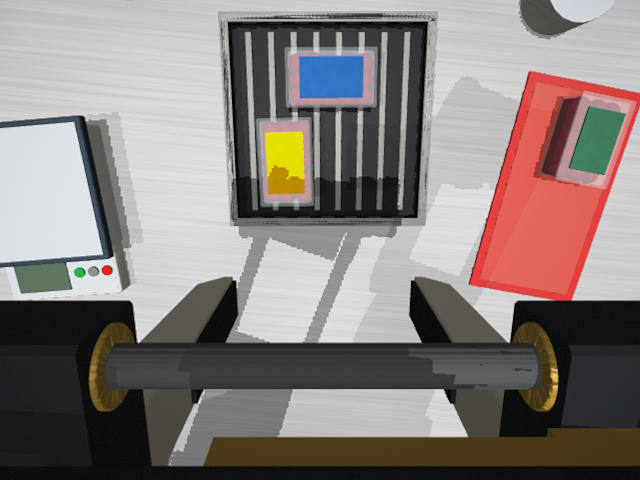

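Green stands upright on the mat, label at (600,140), with no slip in the grip. Yellow and blue haven't moved. Now yellow to the mat, then a look at the scale.

Run:
```python
from h import *
pick(*Y,ZG); place(*MY,ZG-2)
robot.move_ptp([400,290,300],[P,0,0.09])
d=shot("wrist","w2"); st("")
d=shot("top","t2"); print([(c,rects(d,c,54)) for c in("green","yellow")],rects(d,"blue",56,2))
d=shot("scene","s2"); print([(c,rects(d,c,54)) for c in("green","yellow")],rects(d,"blue",56,2))
```

```text
down hit=False t 14.8 tcp [501.9  28.3  20.5] w 71.9 ff 0.0 F [-0.2  0.5  0.1]
grip t 15.2 tcp [501.6  28.4  20.4] w 55.2 ff 30.0 F [-0.8  0.4  2.3]
lifted t 16.4 tcp [500.6  28.5 124.1] w 55.4 ff 30.0 F [-0.1  0.1 -2.6]
put hit=True t 19.4 tcp [ 427.7 -270.6   18.3] w 55.1 ff 30.0 F [0.2 0.4 4.1]
open t 20.0 tcp [ 427.1 -270.1   17.7] w 71.7 ff 0.0 F [-0.2  0.1 -0.9]
 t 23.0 tcp [400.4 289.2 299.5] w 71.3 ff 0.0 F [ 0.3 -0.   0.4]
[('green', [[550.81, -281.01, 60.06, 36.87, -0.1]]), ('yellow', [[426.7, -269.0, 62.01, 38.19, -0.09]])] [[587.36, -8.34, 60.04, 36.48, -1.48], [685.08, 210.73, 48.5, 47.79, -1.56]]
[('green', [[552.84, -282.33, 60.07, 36.95, -0.1]]), ('yellow', [[429.18, -270.92, 61.01, 36.78, -0.08]])] [[671.16, 208.6, 56.98, 49.87, 0.27], [588.69, -10.25, 60.76, 37.22, -1.48]]
```

View pics/w2.png

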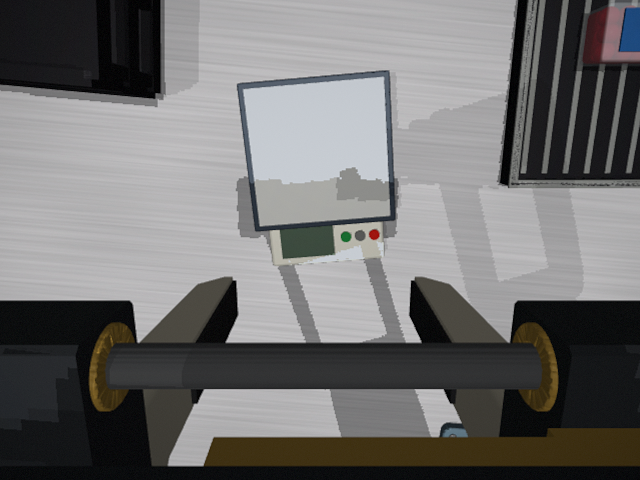

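Yellow is on the mat too, both upright. The platform's corners are at about (237,84), (388,71), (395,219) and (258,230). Blue goes there next.

Run:
```python
from h import *
d=robot.get_image("wrist")
q=ray(d,[(237.5,84),(388.5,71),(395,219),(258,230)],55)[:,:2]
(x,y),(w,h),a=cv2.minAreaRect(q.astype(np.float32)); yaw=np.radians((a+45)%90-45)
print(q.round(1).tolist(),x,y,w,h,yaw); x,y=q.mean(0); print(x,y)
if abs(x-442)>5 or abs(y-296)>5: raise SystemExit("check")
pick(587.3,-10.4,0.09+P/2,ZG); 
place(x,y,yaw+P/2,ZG+49)
robot.move_ptp([400,290,300],[P,0,0.09])
for c in("wrist","scene","top"): d=shot(c,c+"3"); print(c,rects(d,"blue",105,2),rects(d,"green",54),rects(d,"yellow",54))
```

```text
[[502.9, 381.7], [527.8, 236.2], [382.9, 211.0], [358.2, 354.2]] 442.89007568359375 296.32513427734375 147.18275451660156 147.9088592529297 0.17054885285343122
442.95040526353546 295.7820140310502
down hit=False t 26.6 tcp [587.9 -10.5  20.7] w 71.8 ff 0.0 F [ 0.2  1.3 -0.1]
grip t 27.0 tcp [587.6 -10.4  20.4] w 55.1 ff 30.0 F [-0.5  0.1  2.1]
lifted t 28.2 tcp [586.6 -10.3 124.1] w 55.0 ff 30.0 F [-0.   0.1 -1.5]
put hit=True t 30.8 tcp [442.5 295.7  69.3] w 55.2 ff 30.0 F [-0.3 -0.2  4.2]
open t 31.4 tcp [442.  295.4  68.6] w 71.7 ff 0.0 F [-0.3 -0.8  0.4]
wrist [[442.15, 295.88, 60.76, 37.02, -1.4]] [[359.48, 261.47, 9.92, 9.59, 0.11]] []
scene [[710.57, 202.07, 53.09, 44.52, 0.11], [444.61, 294.88, 61.06, 36.31, -1.4]] [[552.84, -282.33, 60.07, 36.95, -0.1]] [[429.17, -271.04, 61.01, 36.54, -0.08]]
top [[672.76, 202.44, 45.65, 43.93, 0.03], [442.83, 298.05, 60.87, 36.07, -1.4]] [[550.59, -280.99, 60.5, 36.87, -0.1]] [[426.7, -269.06, 62.01, 38.06, -0.09]]
```

Blue sits on the platform centre within about 1 mm. Now returning green and yellow.

Run:
```python
from h import *
pick(*MG,ZG-2); place(*G,ZG)
pick(*MY,ZG-2); place(*Y,ZG)
robot.move_ptp([470,-12,300],[P,0,0.09])
d=shot("wrist","w4"); print([(c,rects(d,c,56)) for c in("green","yellow")])
robot.move_ptp([300,-300,250],[P,0,0.09])
for c in("scene","top"): d=shot(c,c+"4"); print(c,rects(d,"blue",105,2),rects(d,"green",56),rects(d,"yellow",56))
st("")
```

```text
down hit=False t 37.3 tcp [ 551.7 -283.    18.7] w 71.6 ff 0.0 F [-0.6  0.3 -0.3]
grip t 37.7 tcp [ 551.4 -282.7   18.4] w 55.1 ff 30.0 F [-0.6  0.7  2.8]
lifted t 38.9 tcp [ 550.6 -282.1  124. ] w 55.4 ff 30.0 F [ 0.1 -0.8 -2.3]
put hit=True t 41.7 tcp [509.8 -57.4  20.3] w 55.4 ff 30.0 F [-0.2  0.2  5.1]
open t 42.2 tcp [508.9 -57.2  19.6] w 71.7 ff 0.0 F [-0.1  0.4  0.7]
down hit=False t 45.5 tcp [ 428.2 -271.2   18.5] w 71.2 ff 0.0 F [-1.  -1.4  0.4]
grip t 46.0 tcp [ 428.  -271.    18.3] w 55.2 ff 30.0 F [ 0.3 -0.   3.2]
lifted t 47.2 tcp [ 427.3 -270.3  124.1] w 55.2 ff 30.0 F [ 0.7  0.  -2.2]
put hit=True t 50.2 tcp [501.1  28.6  20.3] w 55.3 ff 30.0 F [-0.7  0.8  5.2]
open t 50.7 tcp [500.3  28.6  19.7] w 71.5 ff 0.0 F [ 0.5 -0.2 -0.9]
[('green', [[508.52, -58.35, 60.76, 37.34, 0.07]]), ('yellow', [[499.98, 27.59, 61.31, 38.23, 0.11]])]
scene [[710.57, 202.07, 53.09, 44.52, 0.11], [444.61, 294.88, 61.06, 36.31, -1.4]] [[510.7, -58.33, 60.86, 37.43, 0.06]] [[501.71, 27.6, 60.85, 37.33, 0.11]]
top [[442.83, 298.05, 60.9, 36.09, -1.4], [672.76, 202.44, 45.65, 43.93, 0.03]] [[509.01, -56.07, 60.38, 36.64, 0.07]] [[499.99, 30.07, 62.08, 38.21, 0.1]]
 t 53.8 tcp [ 300.8 -299.3  250.1] w 71.6 ff 0.0 F [-0.2 -0.2  0.3]
```

View pics/scene4.png

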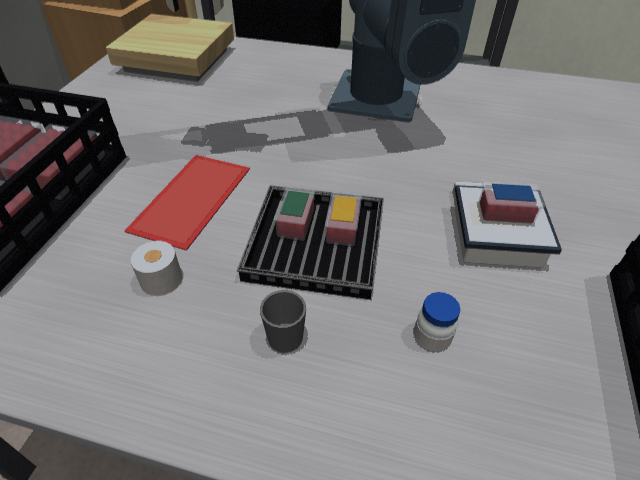

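The scene shows green at (295,205) and yellow at (344,210) back within about 1 mm of their spots. Blue is upright on the scale at (510,205), and the bystanders haven't moved. Handing in.

```bash
python3 -c "
from bench import robot
print(robot.hand_in())"
```

```text
the job is handed in; nothing more can be done
None
```

The job is handed in at about 54 s of the 134 s: the blue punnet is upright within about 2 mm of the middle of the scale, green and yellow are back in the tray within about 1 mm of where they stood, and the roll, jar and cup were left alone.

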